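# Draw the tall steel panel from the leaning stack

## Task

Three steel repair panels lean against the grey angle plate on the bench. Draw the tall one out of the stack without toppling the other two, which must stay leaning where they are, and lower it gently, right way up, into the slot of the wooden-jawed panel stand, midway along the slot, so that its foot rests on the bottom of the slot and it stays standing there.

Things in the scene. Friction and masses are not known exactly. Their poses are not given: they have to be found in the camera images.
- tall_panel: Tall rigid steel panel, 130 wide x 200 high x 10 mm thick, 0.4 kg. Origin: centre of its underside; x through the thickness, y along the width, z up the panel. It stands on the bench leaning 12 deg towards its own -x (the robot), back, middle or front of 3 panels face to face. Its top 65 mm is clear above the others (90 mm above the angle plate); drawn up along its z it slides out freely.
- broad_panel: A lower, broader steel panel of the stack, to be left leaning: 190 mm wide, 125 mm high, 10 mm thick, same axes and origin (centre of the underside) as the tall one.
- square_panel: A lower, nearly square steel panel of the stack, to be left leaning: 150 mm wide, 135 mm high, 10 mm thick, same axes and origin (centre of the underside) as the tall one.
- panel_stand: Fixed panel stand, left or right of the stack: steel base 150 x 210 x 12 mm, with two wooden jaws 200 mm long, 20 thick, tops 82 mm above the bench. Between them a slot 30 mm wide, open at top and ends; its floor is 12 mm above the bench. Origin: on the bench under the middle of the slot; x across the slot, y along it, z up.
Mind the look-alikes: they are no part of the job. Leave any blue look-alike of the tall_panel alone.

How it is judged:
By the outcome, as a careful person would: the job done as asked, in the order asked, and still so for the second after the job is handed in, with the robot touching nothing.
It also fails if it takes over 43 s, if anything falls off the work surface, if the arm or the gripper's body presses on something with over 40 N, if the wrist force passes 120 N, or if a joint passes its speed limit or range.

## Robot

A 7-joint arm with a two-finger parallel gripper is mounted at the origin on the work surface. World frame = base frame: x ahead of the robot, y to its left, z up, the work surface at z = 0. Lengths are in m, angles in rad, forces in N, time in s.
With the tool pointing down it reaches from about 0.375 to 0.925 m from the base axis. Payload 3.1 kg.
Tool frame: the origin (TCP) lies midway between the tips of the shut fingers; the grasp point (between the pads) lies 19 mm behind it; z points along the fingers, y is the direction in which the jaws open and shut (so a half turn about z gives the same grasp; the last joint's range is limited). The gripper opens to 85 mm and grips with 20 to 120 N. Pads are 22 mm wide; open, the fingers measure 114 mm over their backs; the gripper's body (76 mm by 85 mm) begins 54 mm behind the grasp point. The pads swing forward as they close: fully open they stand 13 mm farther back than shut.
Start: joints at [1.033, 0.383, 0.044, 1.598, -0.018, 1.161, -0.05], TCP at [0.277, -0.588, 0.231] pointing down, gripper open.
Joint ranges: [-2.61, 2.61], [-0.41, 2.15], [-1.48, 1.57], [0, 2.5], [-1.57, 4.71], [0.05, 1.97], [-2.85, 2.85]. Speed limits (rad/s): [2.79, 2.79, 3.14, 3.14, 3.14, 3.14, 3.14].

## Interface

Orientations are given as a rotation vector (axis times angle).
In Python, from rig import manip gives the robot as it stands.
- The arm moves only by the tool jog_arm, never from a script. Its argument "rows" is a list of rows, each a list of 5 numbers: the finger opening in m, from 0 to 0.0854, then the shift along the tool's x, y, z in m, then the turn about the tool's z in degrees. A call has 1 to 5 rows; each row shifts and turns the pose as measured when the row begins, along the tool's axes as they then stand; what a row does not reach is not made up. A row lasts 1/10 s, in which the tool goes at most 50 mm and 8.59 degrees, less where a joint would pass 70% of its speed; a pose out of reach is approached as far as the arm can. A call with a gripper value outside its range is refused whole. The fingers move at their own pace and stop on an object; "squeeze" is the grip in N (left out, the last holds). Time passes only in rows, so rows that do not move let the fingers close. It gives the time, the measured TCP pose, the force and the opening at its end, in the units of the state.
- manip.read_state(): the state, without advancing time (a new reading comes with each control period).
- manip.grab_frame(name): name is "side" or "top" or "wrist"; returns a dict with "pixels" (480x640x3 uint8, red, green, blue), "K" (3x3 intrinsics, pixels), "D" ([k1, k2, p1, p2, k3] as OpenCV has them; the pictures are not rectified), "T" (4x4, takes a point from camera to world coordinates). Camera axes: x right, y down, z forward; pixel columns grow to the right and rows downward; lengths in m; the calibration is good to about 2 mm. A picture is of the moment at which its call begins. There is no depth.
- manip.finish_job(): hands the job in, once; it reports no verdict.
Trained networks look in a picture, given as the dict that the camera call returned (one of the last four; its "shot" number tells which), for a name from the list of things; names that differ only in an ending like _2 or _b are one class to them, and where a whole thing is asked for, a point or a joint stands for the part that bears it (a point fixed in the world has none). Each returns a list of dicts, best first, with "p" (0 to 1); they miss things now and then, are a little off and sometimes report something else, mostly with a low value. They report only what shows in the picture. A call takes as long as a camera call. They do not tell look-alikes from the thing itself.
- manip.search_frame(picture, target): "extent" ([centre column, centre row, width, height] in pixels, round what is visible of it).
- manip.masks_of(picture, target): "pixels" (480x640 bool, what is visible of it) and "extent" ([centre column, centre row, width, height] in pixels, round what is visible of it).
- manip.pinpoint(picture, target): "position" ([column, row] in pixels: a listed point, or the origin of a listed thing).
The state is a dict: "time": time; "qpos": joint angles; "dq": joint speeds; "tau": joint torques, N m; "tool_pos": TCP position; "orientation": TCP orientation; "wrist_force": force on the tool from outside, world axes, zero at the start; "wrist_torque": the same for the moment, N m; "gripper_width": finger opening in m.
Only numpy, scipy, OpenCV 4.12 (cv2) and the standard library are available. Lean on these libraries where they do the work, as an engineer would, in place of code of your own. Each camera call takes 0.05 s, during which the arm holds its last target. There are 200 camera calls.

## Working session

There is one attempt and no reset: what is moved stays moved. The work goes in short steps, Python scripts to look and compute and a tool call to move; the robot and the scene stay as the last step left them, time stands still between calls to the robot, and variables do not carry over. Pictures are saved under pics/ and viewed, about 8 in all and at most 12, crops included, and the job is handed in when it is done.

Besides the shell and the picture viewer there is one more tool, called by a JSON object that holds its "name" and its "arguments". jog_arm: Moves the arm, as the interface text tells. Its arguments: {"type":"object","properties":{"rows":{"type":"array","items":{"type":"array","items":{"type":"number"}}},"squeeze":{"type":"number"}},"required":["rows"]}

```bash
mkdir -p pics; ls; cat > h.py <<'E'
import numpy as np, cv2
from rig import manip
from scipy.spatial.transform import Rotation as R
def save(f,n): cv2.imwrite('pics/'+n, f['pixels'][:,:,::-1])
def ray(f,uv):
    p=cv2.undistortPoints(np.array([[uv]],float),np.array(f['K'],float),np.array(f['D'],float))[0,0]
    T=np.array(f['T']); return T[:3,3], T[:3,:3]@np.array([p[0],p[1],1.])
def atz(f,uv,z):
    o,d=ray(f,uv); return o+d*(z-o[2])/d[2]
def proj(f,P):
    T=np.linalg.inv(np.array(f['T'])); P=np.atleast_2d(P)@T[:3,:3].T+T[:3,3]
    return cv2.projectPoints(P.reshape(-1,1,3),np.zeros(3),np.zeros(3),np.array(f['K'],float),np.array(f['D'],float))[0][:,0]
E
python3 - <<'E'
from h import *
np.set_printoptions(precision=4,suppress=True)
fs={n:manip.grab_frame(n) for n in('side','top','wrist')}
cv2.imwrite('pics/a.png',cv2.resize(np.hstack([fs[n]['pixels'] for n in('side','top')]),(800,300))[:,:,::-1])
for n in fs:
    save(fs[n],n+'0.png'); print(n,fs[n]['T'][:3])
    for t in('tall_panel','broad_panel','square_panel','panel_stand'):
        print(t,[(np.round(d['extent']),round(d['p'],2)) for d in manip.search_frame(fs[n],t)],[(np.round(d['position'],1),round(d['p'],2)) for d in manip.pinpoint(fs[n],t)])
s=manip.read_state(); print(s['time'],s['tool_pos'],s['orientation'],R.from_rotvec(s['orientation']).as_matrix())
E
```

```text
pics
side [[-0.9725 -0.1149  0.2026  0.0671]
 [-0.2323  0.5394 -0.8094  1.0603]
 [-0.0163 -0.8342 -0.5513  0.8291]]
tall_panel [(array([262., 190.,  28.,  80.]), 0.98), (array([318., 174.,  48.,  29.]), 0.65), (array([389., 207.,  77.,  35.]), 0.64)] [(array([254.2, 219.5]), 0.83), (array([308.5, 186.4]), 0.78), (array([415.5, 200.1]), 0.63)]
broad_panel [(array([242., 213.,   9.,  40.]), 0.81)] [(array([249.6, 216.4]), 0.52)]
square_panel [(array([249., 208.,  10.,  41.]), 0.56)] [(array([252.8, 216.9]), 0.58)]
panel_stand [] [(array([219.9, 311.8]), 0.68)]
top [[ 0.02   -0.9971  0.073   0.2902]
 [-0.9997 -0.021  -0.0126 -0.0702]
 [ 0.0141 -0.0727 -0.9973  0.9489]]
tall_panel [(array([403., 142.,  80.,  11.]), 0.97), (array([399., 142.,  89.,   8.]), 0.62), (array([544., 201., 100.,  68.]), 0.61), (array([461., 322., 109., 114.]), 0.56), (array([185., 163., 124.,  96.]), 0.53)] [(array([488.3, 362.6]), 0.91), (array([393.1, 148. ]), 0.77), (array([495.7, 202.5]), 0.76)]
broad_panel [(array([400., 134., 106.,  12.]), 0.96)] [(array([391.7, 140. ]), 0.69)]
square_panel [(array([388., 140.,  65.,  11.]), 0.73)] [(array([389.3, 143.7]), 0.83)]
panel_stand [(array([186., 164., 121., 102.]), 0.62)] [(array([190.1, 165.2]), 0.87)]
wrist [[ 0.4263 -0.859  -0.2836  0.3496]
 [-0.9046 -0.4052 -0.1324 -0.5532]
 [-0.0012  0.313  -0.9498  0.3718]]
tall_panel [(array([354.,  65., 245., 128.]), 0.94), (array([106., 182., 175., 201.]), 0.84)] [(array([135.1, 273.7]), 0.97)]
broad_panel [] []
square_panel [] []
panel_stand [] []
1.35 [ 0.2767 -0.5881  0.2312] [-3.0659 -0.6853  0.0001] [[ 0.9048  0.4258 -0.    ]
 [ 0.4258 -0.9048  0.    ]
 [-0.     -0.0001 -1.    ]]
```

View pics/top0.png

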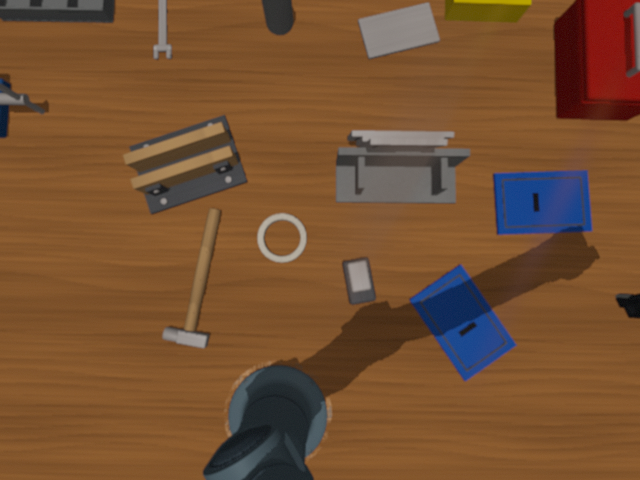

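View pics/side0.png

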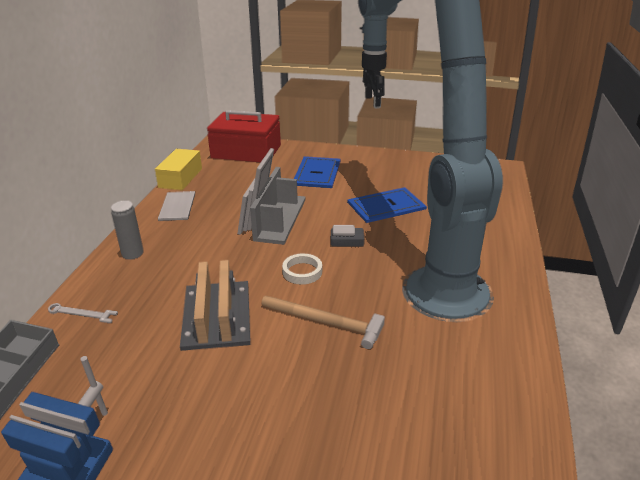

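```bash
python3 - <<'E'
from h import *
a=cv2.imread('pics/side0.png')[140:250,210:320]; b=cv2.imread('pics/top0.png')[115:210,325:475]
a=cv2.resize(a,(440,440),interpolation=cv2.INTER_CUBIC); 
cv2.imwrite('pics/crop.png',cv2.resize(cv2.imread('pics/top0.png')[120:210,330:480],(750,450),interpolation=cv2.INTER_CUBIC))
cv2.imwrite('pics/crops.png',cv2.resize(cv2.imread('pics/side0.png')[145:245,225:325],(600,600),interpolation=cv2.INTER_CUBIC))
E
```

```text
(no output)
```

View pics/crop.png

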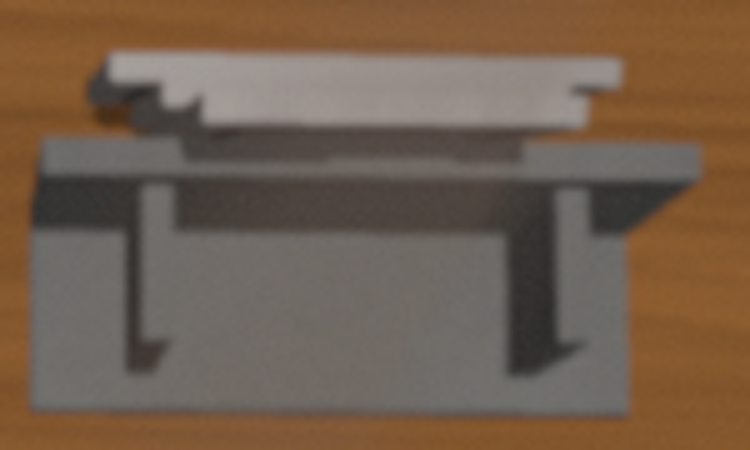

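View pics/crops.png

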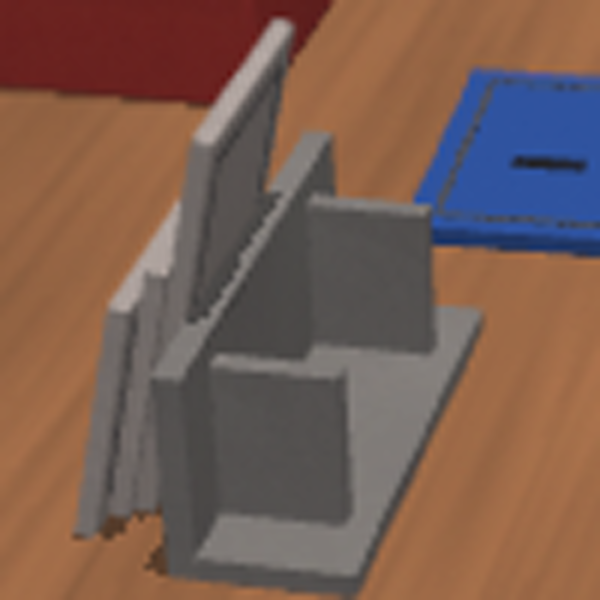

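```bash
python3 - <<'E'
from h import *
np.set_printoptions(precision=4,suppress=True)
t=manip.grab_frame('top'); s=manip.grab_frame('side')
def tri(a,b):
    o1,d1=ray(t,a);o2,d2=ray(s,b)
    k=np.linalg.lstsq(np.c_[d1,-d2],o2-o1,rcond=None)[0]; p,q=o1+k[0]*d1,o2+k[1]*d2
    return (p+q)/2,np.linalg.norm(p-q)
print('L',tri((370,145.2),(260.3,168.8)),atz(t,(370,145.2),.1956))
print('R',tri((447,145),(273.7,149.2)),atz(t,(447,145),.1956))
# stand jaws mask/outline
m=[d for d in manip.masks_of(t,'panel_stand')]
for d in m: print(d['p'],d['extent'],d['pixels'].sum())
m=[d for d in manip.masks_of(t,'tall_panel')]
for d in m:
  print(d['p'],d['extent'],cv2.minAreaRect(np.argwhere(d['pixels'])[:,::-1].astype(np.float32)))
for uv in [(190.1,165.2)]: print(atz(t,uv,0))
print(atz(s,(219.9,311.8),0))
cv2.imwrite('pics/st.png',cv2.resize(t['pixels'][105:220,115:255,::-1],(700,575),interpolation=cv2.INTER_CUBIC))
E
```

```text
L (array([ 0.5061, -0.1587,  0.1951]), np.float64(0.00040355085885155484)) [ 0.5062 -0.1586  0.1956]
R (array([ 0.5101, -0.2905,  0.1921]), np.float64(0.0014644861140279855)) [ 0.5098 -0.2894  0.1956]
0.71 [187.2, 163.7, 118.7, 97.7] 7447
0.97 [543.5, 201.8, 99.8, 68.7] ((541.8240356445312, 202.24725341796875), (61.920509338378906, 96.67445373535156), 87.87889862060547)
0.89 [404.0, 143.2, 83.3, 9.2] ((404.5, 143.0), (10.0, 85.0), 90.0)
0.82 [461.2, 323.4, 108.1, 114.3] ((462.31475830078125, 322.5091552734375), (99.4029541015625, 64.10540771484375), 55.7509651184082)
[0.5103 0.1982 0.    ]
[0.5055 0.1885 0.    ]
```

View pics/st.png

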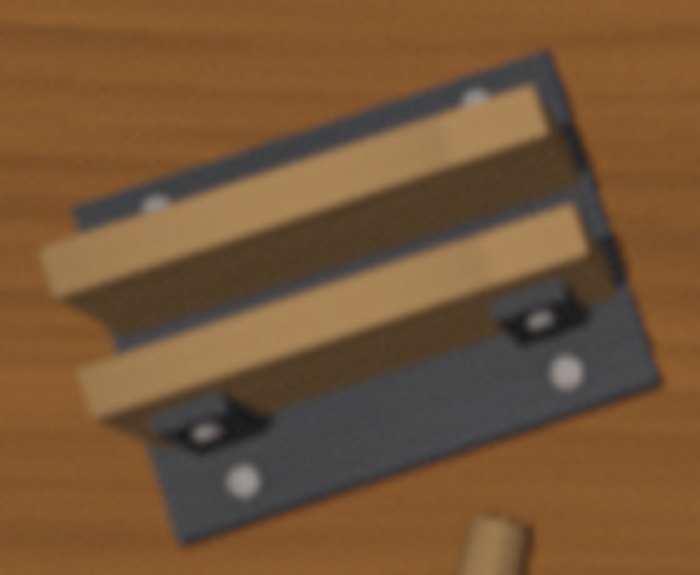

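```bash
python3 - <<'E'
from h import *
np.set_printoptions(precision=4,suppress=True)
t=manip.grab_frame('top')
P=[atz(t,(115+u/5,105+v/5),.082) for u,v in [(60,298),(548,135),(78,370),(575,203),(40,248),(537,85),(97,419),(588,254)]]
P=np.array(P); print(P); print('slot mid',P[:4].mean(0),'all',P.mean(0), 'baseline',np.mean([atz(t,(115+u/5,105+v/5),.012) for u,v in[(73,210),(548,50),(660,382),(183,545)]],axis=0))
for i in (0,2,4,6):
  d=P[i+1]-P[i]; print(np.degrees(np.arctan2(d[0],-d[1])),np.linalg.norm(d))
d=P[0]-P[2]; a=np.radians(18.7)
n=np.array([np.cos(a),np.sin(a),0]); print(n@d, n@(P[1]-P[3]))
E
```

```text
[[0.4899 0.2967 0.082 ]
 [0.5582 0.1109 0.082 ]
 [0.4619 0.2883 0.082 ]
 [0.5315 0.0995 0.082 ]
 [0.5093 0.3055 0.082 ]
 [0.5779 0.116  0.082 ]
 [0.443  0.28   0.082 ]
 [0.5115 0.0938 0.082 ]]
slot mid [0.5104 0.1988 0.082 ] all [0.5104 0.1988 0.082 ] baseline [0.5098 0.1987 0.012 ]
20.187970247967684 0.1979036398426398
20.240068252833307 0.20118084837323216
19.904042508041943 0.2015583046830027
20.203352641456764 0.1984107540980262
0.02919352122522177 0.028925555553177888
```

{"name": "jog_arm", "arguments": {"rows": [[0.085,0,0,-0.01,-8.5],[0.085,0,0,-0.01,-8.5],[0.085,0,0,-0.01,-8.5],[0.085,0,0,-0.01,-8.5],[0.085,0,0,0,-8.5]], "squeeze": 25}}

```text
time: 2.1
tool_pos: [0.2766, -0.5876, 0.2718]
orientation: [-2.596, -1.765, 0.001]
wrist_force: [0.5, 0.7, 0.6]
gripper_width: 0.0852
```

{"name": "jog_arm", "arguments": {"rows": [[0.085,0,0,0,-8.5],[0.085,0,0,0,-8.5],[0.085,0,0,0,-8.0],[0.085,0,0,0,0]]}}

```text
time: 2.5
tool_pos: [0.2764, -0.5881, 0.2728]
orientation: [-2.143, -2.296, 0.001]
wrist_force: [-0.3, 0.3, -0.3]
gripper_width: 0.0851
```

```bash
cat > to.py <<'E'
import sys
from h import *
np.set_printoptions(precision=4,suppress=True)
def to(x,y,z,yaw):
    s=manip.read_state(); M=R.from_rotvec(s['orientation']).as_matrix()
    cur=np.degrees(np.arctan2(M[1,1],M[0,1]))
    print('t',s['time'],'pos',s['tool_pos'],'yaw',round(cur,2),'tilt',M[2],'F',s['wrist_force'],'w',s['gripper_width'])
    print('shift tool',M.T@(np.array([x,y,z])-s['tool_pos']),'turn',round(-(yaw-cur),2))
if __name__=='__main__': to(*map(float,sys.argv[1:5]))
E
python3 to.py .519 -.224 .26 1.6
```

```text
t 2.5 pos [ 0.2764 -0.5881  0.2728] yaw 3.94 tilt [ 0.0001 -0.0007 -1.    ] F [-0.333   0.2558 -0.2718] w 0.08507238130721628
shift tool [0.3466 0.267  0.0127] turn 2.34
```

{"name": "jog_arm", "arguments": {"rows": [[0.085,0.032,0.0245,0,1.2],[0.085,0.032,0.0245,0,1],[0.085,0.032,0.0245,0,0],[0.085,0.032,0.0245,0,0],[0.085,0.032,0.0245,0,0]]}}

```text
time: 3.0
tool_pos: [0.3891, -0.4286, 0.2716]
orientation: [2.231, 2.211, -0.01]
wrist_force: [0.4, 0.3, 0.2]
gripper_width: 0.0852
```

{"name": "jog_arm", "arguments": {"rows": [[0.085,0.032,0.0245,0,0],[0.085,0.032,0.0245,0,0],[0.085,0.032,0.0245,0,0],[0.085,0.032,0.0245,0,0],[0.085,0.032,0.0245,0,0]]}}

```text
time: 3.5
tool_pos: [0.518, -0.2642, 0.2714]
orientation: [2.25, 2.187, -0.01]
wrist_force: [-0.1, -0.6, -1.1]
gripper_width: 0.085
```

```bash
python3 to.py .519 -.224 .26 1.6
```

```text
t 3.5 pos [ 0.518  -0.2642  0.2714] yaw -1.62 tilt [-0.0072 -0.0021 -1.    ] F [-0.1178 -0.6091 -1.0871] w 0.08503515090623227
shift tool [ 0.0402 -0.0002  0.0111] turn -3.22
```

{"name": "jog_arm", "arguments": {"rows": [[0.085,0.02,0,0.005,-2],[0.085,0.02,0,0.005,-1],[0.085,0,0,0,0]]}}

```text
time: 3.8
tool_pos: [0.5224, -0.2137, 0.2609]
orientation: [2.182, 2.256, -0.003]
wrist_force: [0.5, -0.8, -0.2]
gripper_width: 0.0848
```

```bash
python3 to.py .519 -.224 .148 1.6; python3 - <<'E'
from h import *
f=manip.grab_frame('wrist'); save(f,'w1.png')
E
```

```text
t 3.8 pos [ 0.5224 -0.2137  0.2609] yaw 1.9 tilt [-0.0035  0.0004 -1.    ] F [ 0.4654 -0.8334 -0.2017] w 0.08476828103676014
shift tool [-0.0098 -0.0038  0.1129] turn 0.3
```

View pics/w1.png

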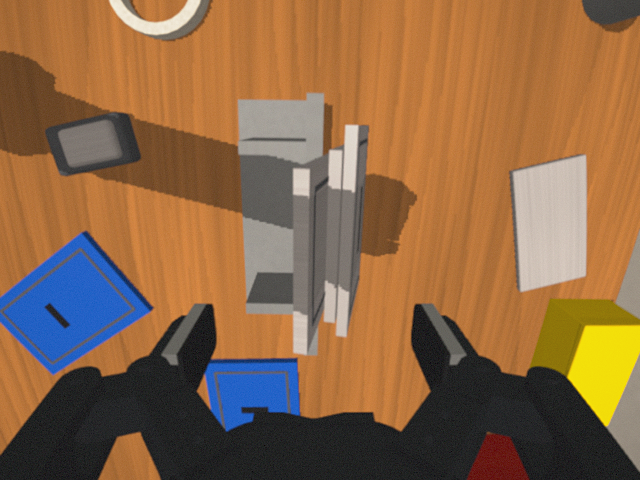

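```bash
python3 - <<'E'
from h import *
np.set_printoptions(precision=4,suppress=True)
f=manip.grab_frame('wrist')
for uv in [(293,170),(311,170),(293,353),(308,346)]: print(atz(f,uv,.1966))
E
```

```text
[ 0.5089 -0.1622  0.1966]
[ 0.5195 -0.1619  0.1966]
[ 0.5104 -0.2909  0.1966]
[ 0.5209 -0.2846  0.1966]
```

{"name": "jog_arm", "arguments": {"rows": [[0.085,-0.01,-0.004,0.02,0.3],[0.085,0,0,0,0]]}}

```text
time: 4.1
tool_pos: [0.5161, -0.2342, 0.2418]
orientation: [2.2, 2.231, -0.01]
wrist_force: [-0.4, -1.0, -0.5]
gripper_width: 0.0854
```

```bash
python3 to.py .519 -.224 .148 1.6
```

```text
t 4.1 pos [ 0.5161 -0.2342  0.2418] yaw 0.79 tilt [-0.0103  0.0008 -0.9999] F [-0.429  -1.0361 -0.4875] w 0.08544600658767137
shift tool [0.0111 0.0029 0.0937] turn -0.81
```

{"name": "jog_arm", "arguments": {"rows": [[0.085,0.003,0.001,0.03,-0.4],[0.085,0.002,0.001,0.03,-0.2],[0.085,0.002,0.001,0.015,0],[0.085,0,0,0,0]]}}

```text
time: 4.5
tool_pos: [0.5194, -0.237, 0.1689]
orientation: [2.201, 2.219, -0.011]
wrist_force: [-0.7, -0.2, -0.2]
gripper_width: 0.0852
```

```bash
python3 to.py .520 -.225 .148 1.6
```

```text
t 4.5 pos [ 0.5194 -0.237   0.1689] yaw 0.49 tilt [-0.0163  0.0064 -0.9998] F [-0.7183 -0.2214 -0.1924] w 0.08520788247002706
shift tool [0.0123 0.0005 0.0207] turn -1.11
```

{"name": "jog_arm", "arguments": {"rows": [[0.085,0.007,0,0.01,-0.8],[0.085,0.005,0,0.008,-0.4],[0.085,0,0,0,0]]}}

```text
time: 4.8
tool_pos: [0.5211, -0.2263, 0.1525]
orientation: [2.175, 2.238, -0.009]
wrist_force: [-1.1, 1.2, -0.2]
gripper_width: 0.0851
```

```bash
python3 to.py .520 -.225 .148 1.6
```

```text
t 4.8 pos [ 0.5211 -0.2263  0.1525] yaw 1.64 tilt [-0.0187  0.0103 -0.9998] F [-1.1041  1.2082 -0.1889] w 0.08508684285754774
shift tool [ 0.0014 -0.0012  0.0045] turn 0.04
```

{"name": "jog_arm", "arguments": {"rows": [[0.02,0,-0.001,0.004,0],[0.02,0,0,0,0],[0.02,0,0,0,0],[0.02,0,0,0,0],[0.02,0,0,0,0]]}}

```text
time: 5.3
tool_pos: [0.5218, -0.2265, 0.1506]
orientation: [2.171, 2.236, -0.007]
wrist_force: [-0.4, -0.1, -0.7]
gripper_width: 0.0198
```

```bash
python3 to.py .520 -.225 .148 1.6
```

```text
t 5.3 pos [ 0.5218 -0.2265  0.1506] yaw 1.69 tilt [-0.0208  0.0139 -0.9997] F [-0.389  -0.1462 -0.687 ] w 0.019791727068474978
shift tool [ 0.0016 -0.0018  0.0025] turn 0.09
```

{"name": "jog_arm", "arguments": {"rows": [[0.02,0,-0.002,0.001,0],[0.0,0,0,0,0],[0.0,0,0,0,0],[0.0,0,0,0,0],[0.0,0,0,0,0]], "squeeze": 30}}

```text
time: 5.8
tool_pos: [0.5323, -0.2263, 0.1535]
orientation: [2.156, 2.219, 0.022]
wrist_force: [0.1, -0.8, -0.9]
gripper_width: 0.0098
```

```bash
python3 to.py .520 -.225 .148 1.6
```

```text
t 5.8 pos [ 0.5323 -0.2263  0.1535] yaw 1.69 tilt [-0.0238  0.0432 -0.9988] F [ 0.1158 -0.7638 -0.926 ] w 0.009765908151410835
shift tool [ 0.0018 -0.0125  0.0049] turn 0.09
```

```bash
python3 - <<'E'
from h import *
f=manip.grab_frame('side')
cv2.imwrite('pics/s2.png',cv2.resize(f['pixels'][110:245,215:325,::-1],(489,600),interpolation=cv2.INTER_CUBIC))
E
```

```text
(no output)
```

View pics/s2.png

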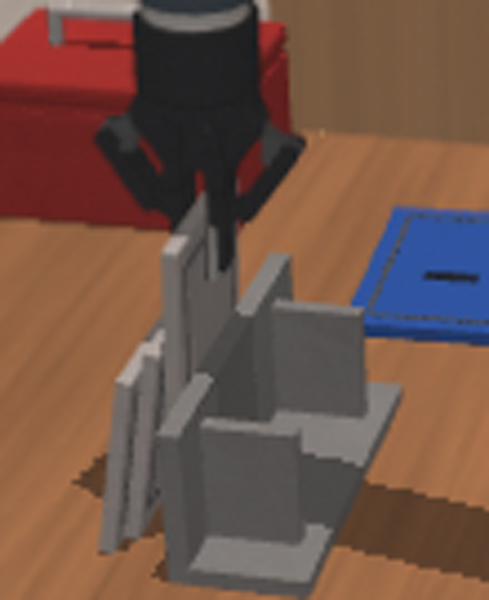

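{"name": "jog_arm", "arguments": {"rows": [[0.0,0,0,-0.006,0],[0.0,0,0,-0.01,0],[0.0,0,0,-0.01,0],[0.0,0,0,-0.01,0]], "squeeze": 50}}

```text
time: 6.25
tool_pos: [0.5298, -0.2244, 0.188]
orientation: [2.161, 2.22, 0.025]
wrist_force: [2.8, -0.6, -6.7]
gripper_width: 0.0095
```

```bash
python3 to.py .532 -.226 .33 1.6
```

```text
t 6.25 pos [ 0.5298 -0.2244  0.188 ] yaw 1.57 tilt [-0.0201  0.0423 -0.9989] F [ 2.7947 -0.6499 -6.6762] w 0.009462941243724226
shift tool [-0.0045  0.0081 -0.1417] turn -0.03
```

{"name": "jog_arm", "arguments": {"rows": [[0.0,0,0,-0.015,0],[0.0,0,0,-0.015,0],[0.0,0,0,-0.015,0],[0.0,0,0,-0.015,0]]}}

```text
time: 6.65
tool_pos: [0.5263, -0.2224, 0.2532]
orientation: [2.16, 2.221, 0.026]
wrist_force: [3.2, -0.8, -5.4]
gripper_width: 0.0095
```

```bash
python3 to.py .532 -.226 .34 1.6;  python3 - <<'E'
from h import *
f=manip.grab_frame('side')
cv2.imwrite('pics/s3.png',cv2.resize(f['pixels'][80:245,205:335,::-1],(473,600),interpolation=cv2.INTER_CUBIC))
E
```

```text
t 6.65 pos [ 0.5263 -0.2224  0.2532] yaw 1.6 tilt [-0.0195  0.042  -0.9989] F [ 3.2426 -0.7536 -5.3999] w 0.009480328100528988
shift tool [-0.0055  0.0092 -0.0864] turn -0.0
```

View pics/s3.png

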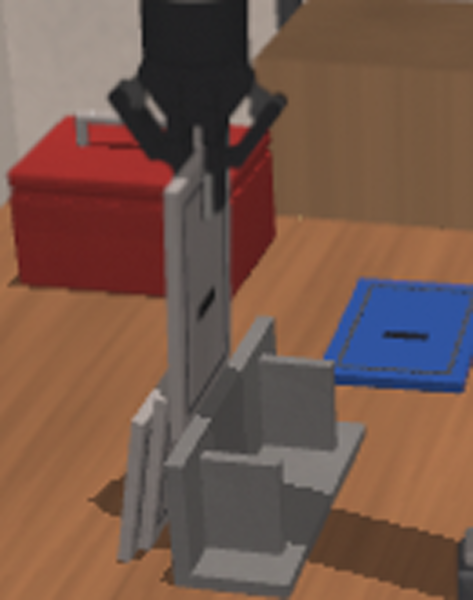

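{"name": "jog_arm", "arguments": {"rows": [[0.0,0,0,-0.012,0],[0.0,0,0,-0.012,0],[0.0,0,0,-0.012,0],[0.0,0,0,-0.012,0],[0.0,0,0,-0.02,0]]}}

```text
time: 7.2
tool_pos: [0.5163, -0.2211, 0.3259]
orientation: [2.167, 2.231, 0.007]
wrist_force: [0.4, 0.1, -3.6]
gripper_width: 0.0091
```

```bash
python3 to.py .51 .198 .34 20.1;  python3 - <<'E'
from h import *
f=manip.grab_frame('side')
cv2.imwrite('pics/s4.png',cv2.resize(f['pixels'][60:245,205:335,::-1],(422,600),interpolation=cv2.INTER_CUBIC))
E
```

```text
t 7.2 pos [ 0.5163 -0.2211  0.3259] yaw 1.67 tilt [-0.0191  0.0253 -0.9995] F [ 0.3683  0.0989 -3.5973] w 0.009105374913765115
shift tool [ 0.4187  0.0063 -0.022 ] turn -18.43
```

View pics/s4.png

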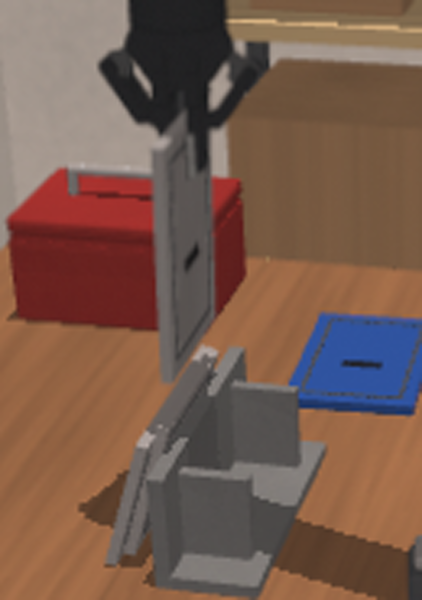

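{"name": "jog_arm", "arguments": {"rows": [[0.0,0.015,0,-0.004,0],[0.0,0.025,0,-0.004,0],[0.0,0.03,0,0,0],[0.0,0.03,0,0,0],[0.0,0.03,0,0,0]], "squeeze": 60}}

```text
time: 7.75
tool_pos: [0.5134, -0.0901, 0.3363]
orientation: [2.173, 2.214, 0.009]
wrist_force: [0.9, 0.2, -3.9]
gripper_width: 0.0095
```

{"name": "jog_arm", "arguments": {"rows": [[0.0,0.03,0,0,0],[0.0,0.03,0,0,0],[0.0,0.03,0,0,0],[0.0,0.03,0,0,0],[0.0,0.03,0,0,0]]}}

```text
time: 8.25
tool_pos: [0.504, 0.0735, 0.3298]
orientation: [2.17, 2.227, 0.002]
wrist_force: [0.8, 1.0, -3.8]
gripper_width: 0.0094
```

```bash
python3 to.py .51 .198 .33 20.1
```

```text
t 8.25 pos [0.504  0.0735 0.3298] yaw 1.5 tilt [-0.0226  0.0237 -0.9995] F [ 0.7667  0.9714 -3.8332] w 0.009400657149499796
shift tool [ 0.1243  0.0092 -0.0027] turn -18.6
```

{"name": "jog_arm", "arguments": {"rows": [[0.0,0.028,0.002,0,0],[0.0,0.028,0.002,0,-3],[0.0,0.025,0.002,0,-5],[0.0,0.012,0,0,-5],[0.0,0,0,0,-3]]}}

```text
time: 8.75
tool_pos: [0.4947, 0.1844, 0.3255]
orientation: [1.806, 2.541, -0.007]
wrist_force: [-0.1, 0.0, -3.7]
gripper_width: 0.0095
```

```bash
python3 to.py .51 .198 .33 20.1
```

```text
t 8.75 pos [0.4947 0.1844 0.3255] yaw 19.22 tilt [-0.0223  0.0101 -0.9997] F [-0.0809  0.0196 -3.6517] w 0.00951301065767215
shift tool [ 0.0077  0.019  -0.0045] turn -0.88
```

{"name": "jog_arm", "arguments": {"rows": [[0.0,0.004,0.01,0,-0.5],[0.0,0.003,0.007,0,0],[0.0,0,0,0,0]]}}

```text
time: 9.05
tool_pos: [0.5067, 0.2004, 0.3244]
orientation: [1.791, 2.554, -0.01]
wrist_force: [-1.1, 0.3, -4.1]
gripper_width: 0.0095
```

```bash
python3 to.py .51 .198 .33 20.1;  python3 - <<'E'
from h import *
f=manip.grab_frame('side')
cv2.imwrite('pics/s5.png',cv2.resize(f['pixels'][110:350,150:310,::-1],(400,600),interpolation=cv2.INTER_CUBIC))
# predicted pose overlay points
s=manip.read_state(); M=R.from_rotvec(s['orientation']).as_matrix(); p=s['tool_pos']
for zz in(.1525,):
  for w in(-.065,.065):
    print([np.round(proj(f,p+M@np.array([w,t,zz]))[0],1) for t in(-.005,.005)])
E
```

```text
t 9.05 pos [0.5067 0.2004 0.3244] yaw 19.91 tilt [-0.0219  0.0077 -0.9997] F [-1.0638  0.2759 -4.1319] w 0.009543618306941015
shift tool [-0.0035  0.0023 -0.0055] turn -0.19
[array([211.5, 235.1]), array([206.9, 235.4])]
[array([209.2, 271.3]), array([204.2, 271.7])]
```

View pics/s5.png

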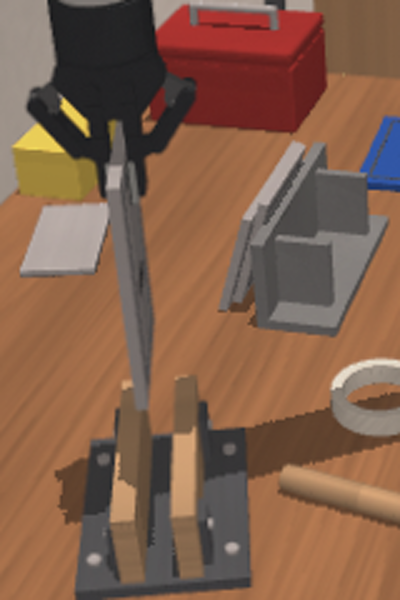

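```bash
cat > foot.py <<'E'
from to import *
s=manip.read_state(); M=R.from_rotvec(s['orientation']).as_matrix(); f=s['tool_pos']+M[:,2]*.1525+M[:,0]*.001
print('foot',f,'err in tool axes',M.T@(np.array([.5104,.1988,.012])-f)); to(.51,.198,.17,20.1)
n=np.array([np.cos(np.radians(20.1)),np.sin(np.radians(20.1)),0]); print('across',n@(f-[.5104,.1988,0]))
E
python3 foot.py
```

```text
foot [0.5082 0.1981 0.1719] err in tool axes [0.0034 0.0011 0.1599]
t 9.1 pos [0.5064 0.2    0.3244] yaw 19.9 tilt [-0.0221  0.0071 -0.9997] F [ 0.5796  0.5266 -4.1128] w 0.009406525078960712
shift tool [0.0003 0.0016 0.1544] turn -0.2
across -0.002262382371909775
```

{"name": "jog_arm", "arguments": {"rows": [[0.0,0.001,0.001,0.015,-0.1],[0.0,0,0.001,0.02,0],[0.0,0,0,0.015,0],[0.0,0,0,0.008,0],[0.0,0,0,0,0]]}}

```text
time: 9.6
tool_pos: [0.5091, 0.1972, 0.2607]
orientation: [1.799, 2.55, -0.016]
wrist_force: [-0.2, 0.6, -4.4]
gripper_width: 0.0091
```

```bash
python3 foot.py
```

```text
foot [0.5105 0.195  0.1082] err in tool axes [0.0058 0.0008 0.0961]
t 9.6 pos [0.5091 0.1972 0.2607] yaw 19.6 tilt [-0.0232  0.0041 -0.9997] F [-0.1841  0.6201 -4.3697] w 0.00914162367213788
shift tool [0.0025 0.0008 0.0906] turn -0.5
across -0.0011845467451589231
```

{"name": "jog_arm", "arguments": {"rows": [[0.0,0.002,0.0,0.012,-0.3],[0.0,0.002,0.001,0.012,-0.1],[0.0,0.001,0,0.012,0],[0.0,0,0,0.008,0],[0.0,0,0,0,0]]}}

```text
time: 10.1
tool_pos: [0.5096, 0.2014, 0.2133]
orientation: [1.791, 2.554, -0.014]
wrist_force: [0.1, 0.4, -3.4]
gripper_width: 0.0093
```

```bash
python3 foot.py
```

```text
foot [0.5112 0.1992 0.0608] err in tool axes [ 0.001  -0.0011  0.0488]
t 10.1 pos [0.5096 0.2014 0.2133] yaw 19.94 tilt [-0.0234  0.0052 -0.9997] F [ 0.0759  0.4104 -3.4192] w 0.009277905479576203
shift tool [-0.0023 -0.001   0.0434] turn -0.16
across 0.0008910314430124246
```

Inside the slot and clear. Continue down, slower at the end.

{"name": "jog_arm", "arguments": {"rows": [[0.0,0,-0.001,0.012,0],[0.0,0,0,0.012,0],[0.0,0,0,0.008,0],[0.0,0,0,0.003,0],[0.0,0,0,0.001,0]]}}

```text
time: 10.6
tool_pos: [0.5097, 0.2004, 0.1746]
orientation: [1.791, 2.554, -0.013]
wrist_force: [-0.3, -0.5, -3.3]
gripper_width: 0.0092
```

```bash
python3 foot.py
```

```text
foot [0.5115 0.1983 0.0221] err in tool axes [ 0.0011 -0.0009  0.0101]
t 10.6 pos [0.5097 0.2004 0.1746] yaw 19.93 tilt [-0.0233  0.0063 -0.9997] F [-0.3297 -0.4938 -3.2753] w 0.009178398140104191
shift tool [-0.0022 -0.0006  0.0046] turn -0.17
across 0.0008492498205012597
```

{"name": "jog_arm", "arguments": {"rows": [[0.0,0,0,0.004,0],[0.0,0,0,0.003,0],[0.0,0,0,0.002,0],[0.0,0,0,0.001,0]]}}

```text
time: 11.0
tool_pos: [0.5112, 0.2004, 0.1654]
orientation: [1.79, 2.552, -0.01]
wrist_force: [-0.8, -1.5, 2.8]
gripper_width: 0.0093
```

```bash
python3 foot.py
```

```text
foot [0.5134 0.1983 0.013 ] err in tool axes [ 0.0015 -0.0026  0.0009]
t 11.0 pos [0.5112 0.2004 0.1654] yaw 19.9 tilt [-0.0239  0.0088 -0.9997] F [-0.7657 -1.4931  2.7673] w 0.00934333377597146
shift tool [-0.0019 -0.0019 -0.0045] turn -0.2
across 0.0026191325882249728
```

{"name": "jog_arm", "arguments": {"rows": [[0.0,0,0,0.002,0],[0.0,0,0,0.001,0],[0.0,0,0,0,0]], "squeeze": 20}}

```text
time: 11.3
tool_pos: [0.5118, 0.2006, 0.1655]
orientation: [1.79, 2.55, -0.011]
wrist_force: [0.0, 0.1, -3.3]
gripper_width: 0.009
```

```bash
python3 foot.py
```

```text
foot [0.514  0.1984 0.013 ] err in tool axes [ 0.0016 -0.0033  0.001 ]
t 11.3 pos [0.5118 0.2006 0.1655] yaw 19.86 tilt [-0.0251  0.009  -0.9996] F [ 0.0186  0.0688 -3.2734] w 0.009047678291713442
shift tool [-0.002  -0.0025 -0.0045] turn -0.24
across 0.0032745353184234125
```

{"name": "jog_arm", "arguments": {"rows": [[0.0,0,-0.001,0.003,0],[0.0,0,-0.001,0.003,0],[0.0,0,0,0.003,0]]}}

```text
time: 11.6
tool_pos: [0.5131, 0.2005, 0.1653]
orientation: [1.791, 2.543, -0.01]
wrist_force: [-6.1, -3.3, 15.3]
gripper_width: 0.0092
```

```bash
python3 foot.py
```

```text
foot [0.5161 0.1979 0.0128] err in tool axes [ 0.0028 -0.0051  0.0007]
t 11.6 pos [0.5131 0.2005 0.1653] yaw 19.71 tilt [-0.0292  0.0126 -0.9995] F [-6.0807 -3.3423 15.2639] w 0.009246503616172939
shift tool [-0.0014 -0.0037 -0.0047] turn -0.39
across 0.005044167144272943
```

{"name": "jog_arm", "arguments": {"rows": [[0.0,0,0,0,0],[0.014,0,0,0,0],[0.02,0,0,0,0],[0.03,0,0,0,0],[0.03,0,0,0,0]]}}

```text
time: 12.1
tool_pos: [0.516, 0.2026, 0.1671]
orientation: [1.788, 2.54, 0.002]
wrist_force: [-0.4, 0.3, -0.2]
gripper_width: 0.0299
```

```bash
python3 foot.py; python3 - <<'E'
from h import *
f=manip.grab_frame('side')
cv2.imwrite('pics/s6.png',cv2.resize(f['pixels'][110:350,150:350,::-1],(500,600),interpolation=cv2.INTER_CUBIC))
E
```

```text
foot [0.5201 0.2006 0.0147] err in tool axes [ 0.0016 -0.0098  0.0025]
t 12.1 pos [0.516  0.2026 0.1671] yaw 19.75 tilt [-0.028   0.0213 -0.9994] F [-0.4235  0.2521 -0.1631] w 0.029912898820778404
shift tool [-0.0024 -0.0071 -0.0029] turn -0.35
across 0.009751762494268582
```

View pics/s6.png

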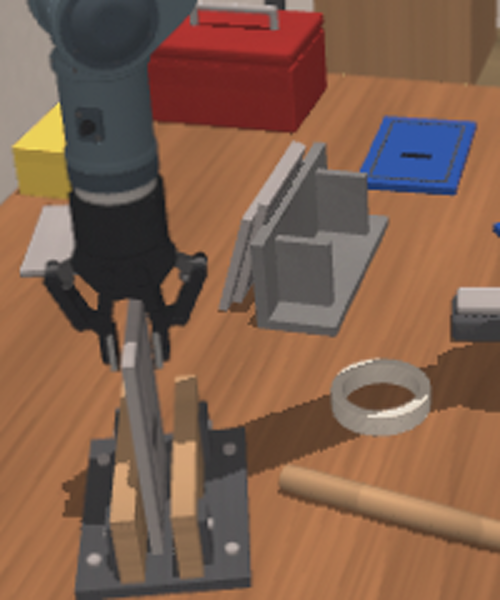

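{"name": "jog_arm", "arguments": {"rows": [[0.05,0,0,0,0],[0.07,0,0,0,0],[0.07,0,0,-0.01,0],[0.07,0,0,-0.02,0],[0.07,0,0,-0.03,0]]}}

```text
time: 12.65
tool_pos: [0.5109, 0.2017, 0.2244]
orientation: [1.792, 2.546, -0.011]
wrist_force: [-0.7, -0.3, -0.8]
gripper_width: 0.0698
```

{"name": "jog_arm", "arguments": {"rows": [[0.07,0,0,-0.03,0],[0.07,0,0,-0.03,0],[0.07,0,0,-0.02,0],[0.07,0,0,-0.01,0],[0.07,0,0,0,0]]}}

```text
time: 13.15
tool_pos: [0.5106, 0.2062, 0.3259]
orientation: [1.785, 2.542, 0.003]
wrist_force: [-1.0, 0.1, -0.3]
gripper_width: 0.0697
```

```bash
python3 foot.py; python3 - <<'E'
from h import *
f=manip.grab_frame('side'); t=manip.grab_frame('top')
a=cv2.resize(f['pixels'][150:360,150:350,::-1],(400,420),interpolation=cv2.INTER_CUBIC)
b=cv2.resize(t['pixels'][70:240,115:275,::-1],(395,420),interpolation=cv2.INTER_CUBIC)
cv2.imwrite('pics/s7.png',np.hstack([a,b]))
E
```

```text
foot [0.5148 0.2043 0.1735] err in tool axes [ 0.0008 -0.0095  0.1613]
t 13.15 pos [0.5106 0.2062 0.3259] yaw 19.85 tilt [-0.0277  0.0216 -0.9994] F [-1.0266  0.0733 -0.3283] w 0.06965522125654404
shift tool [-0.0032 -0.0067  0.1559] turn -0.25
across 0.006017071528478432
```

View pics/s7.png

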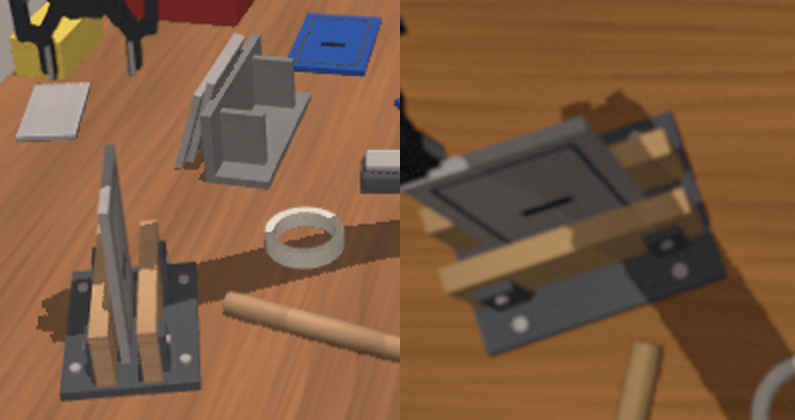

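```bash
python3 - <<'E'
from h import *
t=manip.grab_frame('top'); f=manip.grab_frame('side')
a=np.radians(20.1); d=np.array([np.sin(a),-np.cos(a),0]); n=np.array([np.cos(a),np.sin(a),0])
for uv in [(190,117.8),(118,147)]:
    p=atz(t,uv,.209)-[.5104,.1988,0]; print('along',d@p,'across',n@p)
for g in(t,f):
  for m in manip.masks_of(g,'tall_panel')[:4]:
    r=m['extent']; print(m['p'],np.round(r))
# predicted corners for foot centred, lean back
for L in (8,):
  l=np.radians(L); z=np.array([n[0]*np.sin(l),n[1]*np.sin(l),np.cos(l)])
  for w in(-.065,.065): print([np.round(proj(g,np.array([.5104,.1988,.012])+d*w+z*.2)[0],1) for g in(t,f)],[np.round(proj(g,np.array([.5104,.1988,.012])+d*w)[0],1) for g in(t,f)])
s=manip.read_state(); print(s['time'])
E
```

```text
along 0.06346623026683107 across 0.010143638146237057
along -0.06398081092217453 across 0.0015018873270749309
0.86 [459. 324. 113. 110.]
0.97 [317. 172.  47.  29.]
0.92 [389. 205.  80.  35.]
0.57 [207. 278.  24. 106.]
0.39 [258. 200.  34.  65.]
[array([112.5, 132.2]), array([189.1, 256.9])] [array([158.4, 173.7]), array([215. , 329.9])]
[array([187.5, 107.5]), array([193.3, 222.4])] [array([217.9, 153.9]), array([216.4, 292.5])]
13.45
```

```bash
python3 -c "
from rig import manip
print(manip.finish_job())"
```

```text
the job is handed in; nothing more can be done
None
```

The tall panel now stands right way up in the stand's slot, and the job was handed in with about 13.5 s of the 43 s used.

**What I did:** I gripped the tall panel, which was the front one of the stack against the angle plate. I drew it up and out, carried it to the stand and lowered it to contact. Then I released it and raised the gripper well clear of it.

**Last checks:**
- **Position along the slot:** The top view puts the panel's ends at about +63 mm and −64 mm along the slot, so it is centred to about 1 mm.
- **Foot on the bottom:** The bottom of the network's outline in the side view (row 331) matches the expected spot for a foot on the slot floor (row 330). The wrist force reached about 15 N on contact. The panel leans slightly against the far jaw.
- **Other two panels:** The broad and square panels are still leaning against the angle plate.

**What did not go as planned:**
- **Grip pulled the panel up:** Closing the fingers straightened the tall panel by about 10° and pushed the tops of the other two back a few millimetres. They settled against the plate as it came out, so they have shifted a little from where they started.
- **Weak detection at the end:** After release, the network found the placed panel only in the side view, with p = 0.57, and missed it in the top view. The centring figure therefore comes from corners I picked by eye; the left one was close to the gripper and is the less certain. The two corners also disagreed by 9 mm across the slot, a direction in which I did not need an exact figure.

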